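Rack the spare tips and uncap the tinner pot of unknown thread

TASK

Get ready to re-tin: stand the conical tip in rack pocket one (one pip) first, then the chisel tip in pocket two, each upright, all the way down and let go. Then unscrew the cap of the tinner pot beside the soldering iron's holder (its thread may be right- or left-hand: try, and find out which), lift it up a good 5 cm, and finish while still holding it level and still above its pot. Leave the other pot closed and do not shove the pickup pen or the flux bottle about.

Things in the scene. Friction and masses are not known exactly. Their poses are not given: they have to be found in the camera images.
- tip_cone: spare iron tip with a long pointed copper cone; sleeve 14 mm in diameter from the flat foot up to 44 mm, pointed copper cone above, 74 mm high in all; stands upright on the foot, 30 g. Origin at the centre of the foot, z up along the tip.
- tip_chisel: spare iron tip with a short flat copper blade; sleeve 14 mm in diameter from the flat foot up to 44 mm, copper stub and a 12.5 mm wide, 3 mm thick blade above, 60 mm high in all; stands upright on the foot, 30 g. Origin at the centre of the foot, z up along the tip.
- rack: grey plastic tip rack fixed to the bench, 56 (x) by 150 (y) by 22 mm high; three equal round pockets in a row along y, 45 mm apart, 18 mm diameter, 14 mm deep (floor 8 mm above the bench), numbered by one, two or three black pips on top on the side of the robot. Origin at the centre of the underside; x points away from the robot, y along the row towards pocket one.
- rack_hole0 (a point): centre of the mouth of pocket one (one pip), 22 mm above the bench
- rack_hole1 (a point): centre of the mouth of pocket two (two pips), the middle one, 22 mm above the bench
- pot_a: squat round stainless tip-tinner pot, 66 mm diameter, fixed, body 30 mm high, neck 30 mm wide up to 46 mm. Origin on its axis at the bench surface. Open whichever of pot_a and pot_b stands beside iron_stand (centres 0.12 to 0.25 m apart; the other pot is over 0.5 m away).
- pot_b: squat round stainless tip-tinner pot, 66 mm diameter, fixed, body 30 mm high, neck 30 mm wide up to 46 mm. Origin on its axis at the bench surface. Open whichever of pot_a and pot_b stands beside iron_stand (centres 0.12 to 0.25 m apart; the other pot is over 0.5 m away).
- cap_a: ribbed aluminium screw cap of pot_a, 49 mm diameter, 33 mm high, 60 g; origin at the centre of its underside, z up; closed, that is 31 mm above the bench, top 64 mm. Thread hand unseen: the wrong way it turns 2 to 12 degrees, then stops hard; the right way it turns freely and lifts straight off once turned 50 to 100 degrees (75 is best). Before that it cannot be pulled off.
- cap_b: ribbed aluminium screw cap of pot_b, 49 mm diameter, 33 mm high, 60 g; origin at the centre of its underside, z up; closed, that is 31 mm above the bench, top 64 mm. Thread hand unseen: the wrong way it turns 2 to 12 degrees, then stops hard; the right way it turns freely and lifts straight off once turned 50 to 100 degrees (75 is best). Before that it cannot be pulled off.
- iron_stand: soldering iron in its coiled holder on a 100 by 75 mm dark base, fixed to the bench; the silver iron leans up away from the robot to about 0.2 m high. Origin at the centre of the base's underside. It stands at the left or right end of the work area.
- pen: blue vacuum pickup pen with brass tip, lying loose, 123 mm long along its x, 12 mm thick; origin under the middle. Leave alone (not moved over 30 mm).
- flux_bottle: small amber bottle with black cap, 36 mm diameter, 75 mm high, loose; origin at the centre of its underside. Leave alone.
Mind the look-alikes: they are no part of the job. Of the things that look like the iron_stand, the smaller one is meant.

How it is judged:
On the way, in this order (a step that is already met when the one before it is completed fails the run):
1. conical tip stands fully down in pocket one, released, while the chisel tip is not yet in pocket two (horizontal distance between tip_cone and rack_hole0 below 0.006 m and z of tip_cone in the frame of rack below 0.012 m and angle between tip_cone's own z axis and vertical below 0.15 rad and contact force between tip_cone and the fingers below 0.2 N and linear speed of tip_cone below 0.05 m/s and not (horizontal distance between tip_chisel and rack_hole1 below 0.006 m and z of tip_chisel in the frame of rack below 0.012 m and angle between tip_chisel's own z axis and vertical below 0.15 rad)), for 0.2 s.
2. chisel tip stands fully down in pocket two, released, the conical one still in pocket one (horizontal distance between tip_cone and rack_hole0 below 0.006 m and z of each of tip_cone, tip_chisel in the frame of rack below 0.012 m and angle between each of tip_cone, tip_chisel's own z axis and vertical below 0.15 rad and contact force between each of tip_cone, tip_chisel and the fingers below 0.2 N and linear speed of each of tip_cone, tip_chisel below 0.05 m/s and horizontal distance between tip_chisel and rack_hole1 below 0.006 m), for 0.2 s.
3. cap of the pot beside the iron holder lifted off and held (((horizontal distance between pot_a and iron_stand below 0.3 m and z of cap_a in the frame of pot_a above 0.066 m and horizontal distance between cap_a and pot_a below 0.1 m and angle between cap_a's own z axis and vertical below 0.35 rad and contact force between cap_a and the fingers above 1 N and contact force between cap_a and pot_a below 0.1 N and linear speed of cap_a below 0.05 m/s and z of cap_b in the frame of pot_b below 0.036 m) or (horizontal distance between pot_b and iron_stand below 0.3 m and z of cap_b in the frame of pot_b above 0.066 m and horizontal distance between cap_b and pot_b below 0.1 m and angle between cap_b's own z axis and vertical below 0.35 rad and contact force between cap_b and the fingers above 1 N and contact force between cap_b and pot_b below 0.1 N and linear speed of cap_b below 0.05 m/s and z of cap_a in the frame of pot_a below 0.036 m))), for 0.2 s.
At the end, for the whole second after the job is handed in: Tips in pockets one and two: 6 mm of centre, foot under 12 mm high, 0.15 rad of upright, untouched. Cap of the pot beside the iron gripped (over 1 N), 35 mm or more above closed, within 100 mm of its pot sideways, tilt under 0.35 rad, still, off the pot; other cap on (all of step 2 and ((horizontal distance between pot_a and iron_stand below 0.3 m and z of cap_a in the frame of pot_a above 0.066 m and horizontal distance between cap_a and pot_a below 0.1 m and angle between cap_a's own z axis and vertical below 0.35 rad and contact force between cap_a and the fingers above 1 N and contact force between cap_a and pot_a below 0.1 N and linear speed of cap_a below 0.05 m/s and z of cap_b in the frame of pot_b below 0.036 m) or (horizontal distance between pot_b and iron_stand below 0.3 m and z of cap_b in the frame of pot_b above 0.066 m and horizontal distance between cap_b and pot_b below 0.1 m and angle between cap_b's own z axis and vertical below 0.35 rad and contact force between cap_b and the fingers above 1 N and contact force between cap_b and pot_b below 0.1 N and linear speed of cap_b below 0.05 m/s and z of cap_a in the frame of pot_a below 0.036 m))); the arm keeps its last pose, push and grip.
It fails at once if the cap of the pot away from the iron holder is taken off or shifted over 10 mm ((not (horizontal distance between pot_a and iron_stand below 0.3 m) and distance of cap_a from where it was at the start of the episode above 0.01 m) or (not (horizontal distance between pot_b and iron_stand below 0.3 m) and distance of cap_b from where it was at the start of the episode above 0.01 m)).
It fails at once if pen or flux bottle shoved over 30 mm (distance of any of pen, flux_bottle from where it was at the start of the episode above 0.03 m).
It also fails if it takes over 61 s, if anything falls off the work surface, if the arm or the gripper's body presses on something with over 40 N, if the wrist force passes 120 N, or if a joint passes its speed limit or range.

ROBOT

A 7-joint arm with a two-finger parallel gripper is mounted at the origin on the work surface. World frame = base frame: x ahead of the robot, y to its left, z up, the work surface at z = 0. Lengths are in m, angles in rad, forces in N, time in s.
With the tool pointing down it reaches from about 0.4 to 0.85 m from the base axis. Payload 4.5 kg.
Tool frame: the origin (TCP) lies between the finger pads; the fingertips stand 11 mm ahead of it and the grasp point (between the pads) lies 8 mm behind it; z points along the fingers, y is the line along which they close (so a half turn about z gives the same grasp; the last joint's range is limited). The gripper opens to 88 mm and grips with 3 to 60 N. Pads are 18 mm wide; open, the fingers measure 123 mm over their backs; the gripper's body (75 mm by 187 mm) begins 45 mm behind the grasp point.
Start: joints at [1.277, 0.689, -0.195, 1.565, 0.157, 0.902, -0.215], TCP at [0.201, -0.592, 0.25] pointing down, gripper open.
Joint ranges: [-3.01, 3.01], [-0.46, 2.08], [-1.47, 1.51], [0.13, 2.56], [-1, 4.14], [0.04, 2.09], [-2.66, 2.66]. Speed limits (rad/s): [2.57, 2.57, 3.14, 3.14, 3.14, 3.14, 3.14].

INTERFACE

Orientations are given as [roll, pitch, yaw] about the fixed x, y, z axes, in that order (R = Rz(yaw) Ry(pitch) Rx(roll)).
In Python, from workcell import ctrl gives the robot as it stands. Calls block until the motion is done:
- ctrl.movep(position, orientation): joint-space move of the TCP to a pose.
- ctrl.line_to(position, rate=0.15, frame=None): straight line of the TCP; frame=None keeps the orientation; rate is the mean speed in m/s.
- ctrl.set_joints(angles): joint-space move.
- ctrl.open_gripper() and ctrl.grasp(effort=None): open the fingers fully, or close them until they stop; effort is the grip in N (None keeps the last).
- ctrl.hold(seconds).
- ctrl.inverse_kinematics(position, orientation): joint angles nearest the present ones, or None.
- ctrl.snapshot(name): name is "scene" or "side" or "wrist"; returns a dict with "image" (420x560x3 uint8, blue, green, red), "intrinsics" (3x3 intrinsics, pixels), "D" ([k1, k2, p1, p2, k3] as OpenCV has them; the pictures are not rectified), "rvec" (rotation vector, rad) and "tvec" (3), from world to camera coordinates, as OpenCV has them; the wrist camera has in their place "mount" (4x4, takes a point from camera to tool coordinates, whose origin is the TCP and whose axes are the flange's). Camera axes: x right, y down, z forward; pixel columns grow to the right and rows downward; lengths in m; the calibration is good to about 2 mm. A picture is of the moment at which its call begins: read the wrist's pose just before it. There is no depth.
A pose or a line that the arm cannot do raises ctrl.IKError and nothing moves.
- ctrl.sign_off(): hands the job in; it is judged then, once.
Trained networks look in a picture, given as the dict that the camera call returned (one of the last four; its "shot" number tells which), for a name from the list of things; names that differ only in an ending like _2 or _b are one class to them, and where a whole thing is asked for, a point or a joint stands for the part that bears it (a point fixed in the world has none). Each returns a list of dicts, best first, with "score" (0 to 1); they miss things now and then, are a little off and sometimes report something else, mostly with a low value. They report only what shows in the picture. A call takes as long as a camera call. They do not tell look-alikes from the thing itself.
- ctrl.masks_of(picture, label): "region" (420x560 bool, what is visible of it).
- ctrl.pinpoint(picture, label): "position" ([x, y, z] in m, in world coordinates, good to about 4 mm: a listed point, or the origin of a listed thing).
Readings, each from a call of its own:
- ctrl.get_clock(): time.
- ctrl.get_joint_pos(): joint angles.
- ctrl.get_qd(): joint speeds.
- ctrl.get_effort(): joint torques, N m.
- ctrl.get_ee_pos(): TCP position.
- ctrl.get_orientation(): TCP orientation.
- ctrl.get_wrist_force(): force on the tool from outside, world axes, zero at the start.
- ctrl.get_torque(): the same for the moment, N m.
- ctrl.get_width(): finger opening in m.
- ctrl.get_finger_force(): force on a finger pad.
Only numpy, scipy, OpenCV 4.12 (cv2) and the standard library are available. Lean on these libraries where they do the work, as an engineer would, in place of code of your own. Each camera call takes 0.05 s, during which the arm holds its last target. There are 200 camera calls.

## Working session

There is one attempt and no reset: what is moved stays moved. The work goes in short steps, each a Python script; the robot and the scene stay as the last script left them, time stands still between calls to the robot, and variables do not carry over. Pictures are saved under pics/ and viewed, at most 10 in all, crops included, and the job is handed in when it is done.

```bash
mkdir -p pics; cat > h.py <<'E'
import numpy as np, cv2
from workcell import ctrl
def pp(pic,l,n=4):
    for d in ctrl.pinpoint(pic,l)[:n]: print(l,np.round(d['position'],4),round(d['score'],2))
E
python3 - <<'E'
from h import *
for c in ("scene","side"):
    p=ctrl.snapshot(c); cv2.imwrite(f"pics/{c}.png",p["image"])
    print(c, ctrl.get_clock())
    for l in ["tip_cone","tip_chisel","rack","rack_hole0","rack_hole1","pot_a","cap_a","iron_stand","pen","flux_bottle"]: pp(p,l)
print(ctrl.get_clock(),ctrl.get_ee_pos(),ctrl.get_orientation())
E
```

```text
scene 0.05
tip_cone [ 0.4324 -0.1531  0.0017] 0.48
tip_cone [ 0.5717  0.216  -0.002 ] 0.43
tip_chisel [0.4394 0.079  0.0011] 0.38
rack [ 0.6339 -0.0063 -0.0045] 0.81
rack_hole0 [6.334e-01 3.000e-04 2.240e-02] 0.92
rack_hole0 [0.6317 0.0408 0.0243] 0.83
rack_hole1 [6.334e-01 3.000e-04 2.240e-02] 0.92
rack_hole1 [0.6317 0.0408 0.0243] 0.83
pot_a [ 0.5741  0.215  -0.0026] 0.74
pot_a [ 0.611  -0.2098  0.003 ] 0.56
cap_a [ 0.6146 -0.2186  0.0293] 0.74
cap_a [0.5781 0.2154 0.0326] 0.65
iron_stand [ 0.3151  0.3423 -0.0046] 0.95
pen [0.4545 0.0035 0.0051] 0.58
pen [ 0.4314 -0.1533  0.0013] 0.39
flux_bottle [0.7803 0.1689 0.0012] 0.66
flux_bottle [0.4531 0.0074 0.003 ] 0.38
flux_bottle [0.5768 0.2144 0.0347] 0.24
side 0.6
tip_cone [ 0.429  -0.1575  0.0026] 0.44
rack [ 0.6324 -0.0034  0.0011] 0.73
rack [0.5753 0.2161 0.0351] 0.5
rack [ 0.6068 -0.2138  0.0035] 0.39
rack_hole0 [0.6289 0.043  0.0237] 0.7
rack_hole0 [ 0.6381 -0.0069  0.0217] 0.6
rack_hole1 [0.6289 0.043  0.0237] 0.7
rack_hole1 [ 0.6381 -0.0069  0.0217] 0.6
pot_a [ 6.090e-01 -2.115e-01  3.000e-04] 0.59
pot_a [0.5789 0.2133 0.0027] 0.54
pot_a [ 0.6108 -0.214   0.0308] 0.26
cap_a [0.5807 0.2154 0.0357] 0.67
cap_a [ 0.6111 -0.2162  0.0323] 0.67
iron_stand [0.6295 0.3818 0.0019] 0.94
iron_stand [ 0.3148  0.3458 -0.0012] 0.68
pen [ 0.4537  0.0068 -0.0024] 0.73
flux_bottle [ 0.7792  0.1674 -0.0022] 0.56
flux_bottle [ 0.4538  0.0101 -0.0028] 0.2
1.1 [ 0.20123037 -0.59174563  0.24973833] [3.14152224e+00 3.15950381e-05 3.27762007e-01]
```

View pics/scene.png

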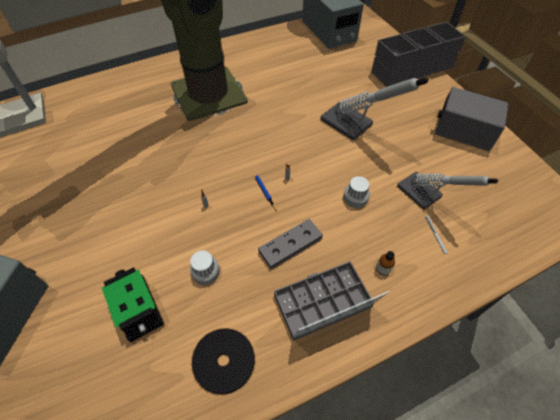

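View pics/side.png

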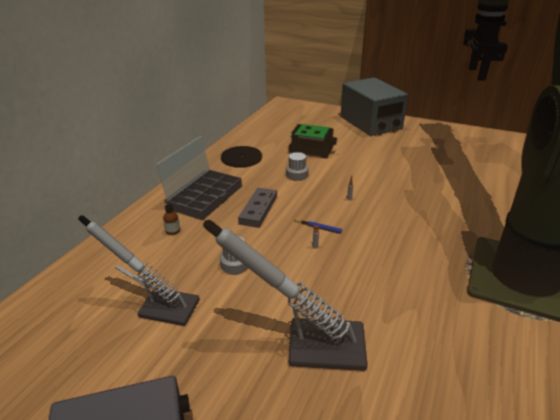

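Stands in the scene picture are at (347,120), the larger, and (420,190), the smaller. The smaller fits, so the pot is the one at (358,192), 0.17 m away. The cone is at (204,199), the chisel at (287,172) and the rack at (291,244). I'll confirm with an enlarged crop and the wrist camera on the way.

```bash
python3 - <<'E'
from h import *
from scipy.spatial.transform import Rotation as Rn
for nm,p in dict(cone=(.43,-.155),chis=(.44,.079),r0=(.632,.042),pot=(.577,.215)).items():
    for y in (0,np.pi/2,-np.pi/2):
        for z in (.05,.25):
            q=ctrl.inverse_kinematics([*p,z],[np.pi,0,y]); print(nm,round(y,2),z,None if q is None else np.round(q,2))
im=cv2.imread("pics/scene.png"); a=im[60:240,300:520]; b=im[150:270,190:340]
cv2.imwrite("pics/crop.png",np.vstack([cv2.resize(a,(440,360)),cv2.resize(b,(440,240))]) if 0 else np.hstack([cv2.resize(a,(400,327)),cv2.resize(b,(400,327))]))
ctrl.movep([.47,-.05,.32],[np.pi,0,np.pi/2])
print(ctrl.get_clock())
T=np.eye(4);T[:3,:3]=Rn.from_euler('xyz',ctrl.get_orientation()).as_matrix();T[:3,3]=ctrl.get_ee_pos()
p=ctrl.snapshot("wrist"); print(T,p['mount']); cv2.imwrite("pics/w1.png",p["image"])
for l in ["tip_cone","tip_chisel","rack","rack_hole0","pen"]: pp(p,l)
E
```

```text
cone 0 0.05 [ 0.25  0.87 -0.    2.2   0.05  0.07 -1.37]
cone 0 0.25 [ 0.29  0.47 -0.07  2.06  0.05  0.61 -1.38]
cone 1.57 0.05 [ 0.29  0.87 -0.07  2.2   0.63  0.09 -0.39]
cone 1.57 0.25 [ 0.58  0.51 -0.51  2.04  0.38  0.68 -0.17]
cone -1.57 0.05 [ 0.2   0.88  0.07  2.2  -0.68  0.08 -2.21]
cone -1.57 0.25 [-0.02  0.51  0.41  2.07 -0.34  0.63 -2.52]
chis 0 0.05 [-0.31  0.87  0.04  2.23 -0.7   0.05 -1.15]
chis 0 0.25 [-0.26  0.46 -0.03  2.08  0.02  0.6  -1.88]
chis 1.57 0.05 [-0.03  0.89 -0.41  2.22  1.35  0.32 -1.63]
chis 1.57 0.25 [ 0.06  0.5  -0.51  2.07  0.38  0.67 -0.7 ]
chis -1.57 0.05 [-0.32  0.87  0.06  2.23 -0.9   0.06 -2.52]
chis -1.57 0.25 [ 0.45  0.74 -1.25  2.05  0.85  1.01  1.9 ]
r0 0 0.05 [-0.18  0.97  0.07  1.67 -0.13  0.51 -1.6 ]
r0 0 0.25 [-0.12  0.7  -0.03  1.54  0.02  0.9  -1.73]
r0 1.57 0.05 [ 0.03  0.98 -0.31  1.66  0.48  0.58 -0.56]
r0 1.57 0.25 [ 0.12  0.73 -0.48  1.53  0.38  0.98 -0.48]
r0 -1.57 0.05 [-0.39  1.03  0.48  1.68 -0.75  0.62 -2.62]
r0 -1.57 0.25 [-0.63  0.95  1.09  1.57 -0.89  1.18 -2.49]
pot 0 0.05 [-0.54  0.97  0.19  1.73 -0.35  0.48 -1.69]
pot 0 0
[... 411 characters left out ...]
334961e-02]
 [-4.61724003e-04 -4.06084668e-04 -9.99999811e-01  3.19764936e-01]
 [ 0.00000000e+00  0.00000000e+00  0.00000000e+00  1.00000000e+00]] [[ 1.27650530e-04 -9.61978119e-01 -2.73126495e-01  7.00352993e-02]
 [ 9.99999970e-01  6.52570564e-05  2.37526079e-04  1.37599501e-04]
 [-2.10671459e-04 -2.73126518e-01  9.61978098e-01 -1.34676493e-01]
 [ 0.00000000e+00  0.00000000e+00  0.00000000e+00  1.00000000e+00]]
tip_cone [ 0.4316 -0.1502 -0.0022] 0.47
tip_chisel [4.357e-01 7.860e-02 4.000e-04] 0.74
rack [ 0.6313 -0.0034 -0.0007] 0.72
rack_hole0 [0.6285 0.0444 0.0228] 0.94
rack_hole0 [ 0.6333 -0.0022  0.0203] 0.79
rack_hole0 [0.4556 0.0035 0.0017] 0.62
pen [ 4.55e-01  4.20e-03 -1.00e-04] 0.64
```

View pics/crop.png

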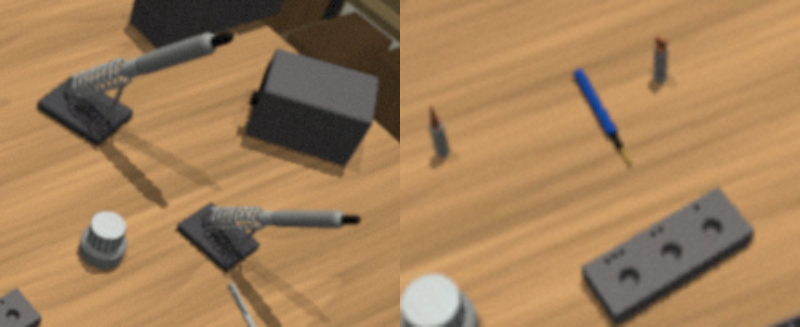

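View pics/w1.png

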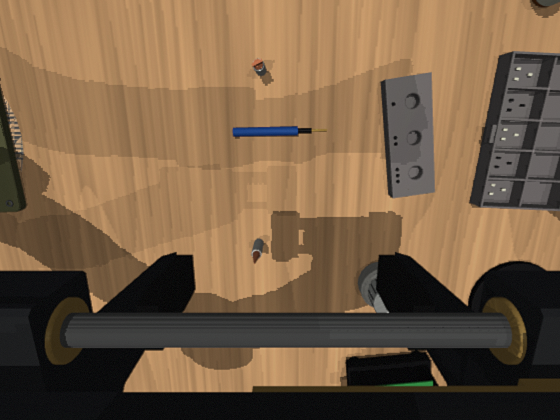

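The crop confirms it: the right-hand stand is smaller and has the pot beside it. In w1 pocket one (one pip) is at (412,101), pocket two at (414,137), the chisel at (260,68) and the cone at (258,248). The parts box begins at about column 480. Next I'll fit silhouettes close up and pick the cone.

```bash
cat >> h.py <<'E'
from scipy.spatial.transform import Rotation as Rn
from scipy.optimize import minimize
PI=np.pi; DOWN=[PI,0,PI/2]
def shot(name="wrist"):
    T=np.eye(4);T[:3,:3]=Rn.from_euler('xyz',ctrl.get_orientation()).as_matrix();T[:3,3]=ctrl.get_ee_pos()
    p=ctrl.snapshot(name)
    if name=="wrist":
        W=np.linalg.inv(T@np.array(p["mount"])); p["rvec"]=cv2.Rodrigues(W[:3,:3])[0]; p["tvec"]=W[:3,3]
    return p
def proj(p,P): return cv2.projectPoints(np.array(P,float),np.array(p["rvec"],float),np.array(p["tvec"],float),np.array(p["intrinsics"]),np.array(p["D"]))[0][:,0]
A=np.linspace(0,2*PI,33)[:-1]
def rings(*zr): return np.vstack([np.c_[r*np.cos(A),r*np.sin(A),0*A+z] for z,r in zr])
CONE=[rings((0,.007),(.044,.007)),rings((.044,.006),(.074,.0005))]
CHIS=[rings((0,.007),(.044,.007)),rings((.044,.005),(.06,.005))]
CAP=[rings((.031,.0245),(.064,.0245))]
RACK=[np.array([[x,y,z] for x in(-.028,.028) for y in(-.075,.075) for z in(0,.022)])]
def fit(p,label,parts,guess,yaw=False):
    S=4; c=[d for d in ctrl.masks_of(p,label)]
    g=proj(p,[[guess[0],guess[1],.02]])[0]
    def cen(d): v,u=np.nonzero(d["region"]); return np.hypot(u.mean()-g[0],v.mean()-g[1])
    m=min(c,key=cen)["region"]; M=cv2.resize(m.astype(np.float32),None,fx=S,fy=S,interpolation=cv2.INTER_LINEAR)>.5
    def cost(v):
        R=Rn.from_euler('z',v[2]*10 if yaw else 0).as_matrix(); I=np.zeros(M.shape,np.uint8)
        for P in parts:
            q=(proj(p,P@R.T+[v[0],v[1],0])+.5)*S-.5
            cv2.fillConvexPoly(I,cv2.convexHull(np.round(q*16).astype(np.int32)),1,shift=4)
        I=I>0; return 1-(I&M).sum()/(I|M).sum()
    x0=np.array(list(guess[:2])+([0] if yaw else []))
    sim=np.vstack([x0]+[x0+d for d in np.eye(len(x0))*.006])
    r=minimize(cost,x0,method="Nelder-Mead",options=dict(initial_simplex=sim,xatol=1e-4,fatol=1e-4))
    v=r.x.copy(); 
    if yaw: v[2]*=10
    print(label,np.round(v,4),"iou",round(1-r.fun,3)); return v
E
python3 - <<'E'
from h import *
p=shot()
for a in (("rack",RACK,(.632,-.003),True),("tip_cone",CONE,(.431,-.153)),("tip_chisel",CHIS,(.438,.079))): 
    try: fit(p,*a)
    except Exception as e: print(a[0],e)
ctrl.movep([.432,-.22,.17],DOWN); p=shot(); fit(p,"tip_cone",CONE,(.431,-.153)); pp(p,"tip_cone",1)
for c in("scene","side"):
    p=shot(c); fit(p,"rack",RACK,(.632,-.003),True); fit(p,"tip_cone",CONE,(.431,-.153))
print(ctrl.get_clock())
E
```

```text
rack [ 0.6303 -0.0038  0.1489] iou 0.972
tip_cone [ 0.4307 -0.1534] iou 0.789
tip_chisel [0.4391 0.0797] iou 0.889
tip_cone [ 0.4309 -0.153 ] iou 0.938
tip_cone [ 0.4326 -0.1549  0.0013] 0.69
rack [ 0.6317 -0.0051  0.1532] iou 0.936
tip_cone [ 0.4315 -0.1551] iou 0.871
rack [ 0.6287 -0.0027  0.181 ] iou 0.91
tip_cone [ 0.43   -0.1531] iou 0.793
5.15
```

```bash
cat >> h.py <<'E'
def onplane(p,uv,z):
    n=cv2.undistortPoints(np.array([[uv]],float),np.array(p["intrinsics"]),np.array(p["D"]))[0,0]
    R=cv2.Rodrigues(np.array(p["rvec"],float))[0]; t=np.array(p["tvec"],float).ravel()
    C=-R.T@t; d=R.T@np.array([n[0],n[1],1]); return (C+d*(z-C[2])/d[2])[:2]
E
python3 - <<'E'
from h import *
ctrl.movep([.431,-.153,.11],DOWN); ctrl.line_to([.431,-.153,.030],rate=.1)
ctrl.grasp(15); print("w",ctrl.get_width(),ctrl.get_finger_force(),ctrl.get_clock())
ctrl.line_to([.431,-.153,.13],rate=.2); print("w",ctrl.get_width())
ctrl.movep([.63,-.07,.16],DOWN); p=shot(); cv2.imwrite("pics/w2.png",p["image"])
r=fit(p,"rack",RACK,(.632,-.003),True); pp(p,"rack_hole0"); 
try: pp(p,"tip_cone"); 
except Exception as e: print(e)
print(ctrl.get_ee_pos(),ctrl.get_clock())
np.savez("w2.npz",rvec=p["rvec"],tvec=p["tvec"],intrinsics=p["intrinsics"],D=p["D"])
E
```

```text
Traceback (most recent call last):
workcell.IKError: the arm cannot follow that straight line within its joint ranges
```

```bash
python3 - <<'E'
from h import *
print(ctrl.get_ee_pos(), np.round(ctrl.get_joint_pos(),2))
for nm,xy in (("cone",(.431,-.153)),("chis",(.439,.0795))):
  for y in (0,.8,1.2,1.57,1.9,2.2,-1.2,-1.57):
    o=[]
    for z in (.024,.028,.030,.033,.036):
      q=ctrl.inverse_kinematics([*xy,z],[PI,0,y]); o.append(None if q is None else list(np.round(q,2)))
    print(nm,y,[k is not None for k in o],o[2],o[4])
E
```

```text
[ 0.43082315 -0.15226462  0.1095837 ] [ 0.4   0.75 -0.25  2.17  0.64  0.29 -0.41]
cone 0 [True, True, True, True, True] [np.float64(0.28), np.float64(0.91), np.float64(-0.07), np.float64(2.2), np.float64(1.1), np.float64(0.06), np.float64(-2.43)] [np.float64(0.36), np.float64(0.9), np.float64(-0.19), np.float64(2.2), np.float64(1.25), np.float64(0.16), np.float64(-2.58)]
cone 0.8 [True, True, True, True, True] [np.float64(0.36), np.float64(0.92), np.float64(-0.19), np.float64(2.2), np.float64(1.33), np.float64(0.16), np.float64(-1.86)] [np.float64(0.26), np.float64(0.9), np.float64(-0.03), np.float64(2.2), np.float64(0.51), np.float64(0.04), np.float64(-1.04)]
cone 1.2 [True, True, True, True, True] [np.float64(0.36), np.float64(0.92), np.float64(-0.19), np.float64(2.2), np.float64(1.33), np.float64(0.16), np.float64(-1.46)] [np.float64(0.26), np.float64(0.9), np.float64(-0.03), np.float64(2.2), np.float64(0.6), np.float64(0.05), np.float64(-0.73)]
cone 1.57 [True, True, True, True, True] [np.float64(0.27), np.float64(0.91), np.float64(-0.04), np.float64(2.2), np.float64(0.93), np.fl
[... 2761 characters left out ...]
 np.float64(0.9), np.float64(-0.19), np.float64(2.23), np.float64(1.45), np.float64(0.15), np.float64(-1.1)]
chis -1.2 [True, True, True, True, True] [np.float64(-0.16), np.float64(0.92), np.float64(-0.2), np.float64(2.23), np.float64(1.53), np.float64(0.15), np.float64(1.7)] [np.float64(0.38), np.float64(1.26), np.float64(-1.26), np.float64(2.2), np.float64(1.49), np.float64(1.14), np.float64(1.76)]
chis -1.57 [True, True, True, True, True] [np.float64(-0.16), np.float64(0.92), np.float64(-0.2), np.float64(2.23), np.float64(1.53), np.float64(0.15), np.float64(1.33)] [np.float64(0.38), np.float64(1.26), np.float64(-1.26), np.float64(2.2), np.float64(1.49), np.float64(1.14), np.float64(1.39)]
```

```bash
python3 - <<'E'
from h import *
ctrl.line_to([.431,-.153,.22],rate=.2)
ctrl.set_joints([.72,.68,-.95,2.05,.75,.85,-.6])
print(ctrl.get_ee_pos(),ctrl.get_orientation(),ctrl.get_clock())
ctrl.movep([.431,-.153,.12],DOWN); print(np.round(ctrl.get_joint_pos(),2),ctrl.get_ee_pos())
try:
    ctrl.line_to([.431,-.153,.030],rate=.1)
    ctrl.grasp(15); print("w",ctrl.get_width(),ctrl.get_finger_force(),ctrl.get_clock())
except ctrl.IKError as e: print(e)
E
```

```text
[ 0.43726474 -0.11115092  0.21954535] [-3.10217750e+00  6.26454006e-04  1.65071561e+00] 6.8167
[ 0.68  0.81 -0.73  2.15  1.05  0.59 -0.84] [ 0.43106106 -0.15289574  0.12029763]
w 0.01218561775310126 14.985642260871828 9.5167
```

```bash
python3 - <<'E'
from h import *
ctrl.line_to([.431,-.153,.13],rate=.2); print("w",ctrl.get_width(),ctrl.get_finger_force())
ctrl.movep([.63,-.08,.16],DOWN); print(np.round(ctrl.get_joint_pos(),2)); p=shot(); cv2.imwrite("pics/w2.png",p["image"])
np.savez("w2.npz",rvec=p["rvec"],tvec=p["tvec"],intrinsics=p["intrinsics"],D=p["D"])
r=fit(p,"rack",RACK,(.632,-.003),True); pp(p,"rack_hole0")
try: pp(p,"tip_cone"); fit(p,"tip_cone",[q+[0,0,.13] for q in CONE],(.63,-.08))
except Exception as e: print(e)
print(ctrl.get_ee_pos(),ctrl.get_clock())
E
```

```text
w 0.012402766035925968 14.985647443681955
[ 0.46  0.92 -0.78  1.6   0.76  0.96 -0.59]
rack [ 0.6301 -0.0039  0.1482] iou 0.986
rack_hole0 [0.6308 0.0446 0.0231] 0.93
rack_hole0 [ 0.6361 -0.0027  0.0241] 0.72
tip_cone [ 0.6272 -0.0832  0.127 ] 0.67
tip_cone [ 0.6284 -0.0787] iou 0.744
[ 0.62903469 -0.08115956  0.15971874] 11.2833
```

View pics/w2.png

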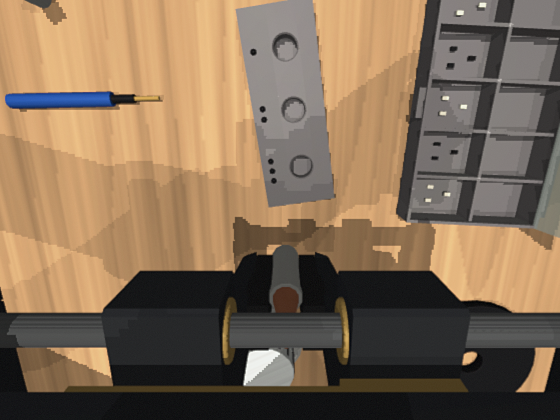

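In w2 pocket one is at (286,46), two at (293,108) and three at (302,165). The cone sits upright in the hand, foot edge near (287,247). I'll turn these into positions.

```bash
python3 - <<'E'
from h import *
p=dict(np.load("w2.npz")); im=cv2.imread("pics/w2.png")
g=cv2.cvtColor(im,cv2.COLOR_BGR2GRAY)
for uv in ((286,46),(293,108),(302,165)):
    print(uv,np.round(onplane(p,uv,.022),4))
for c,nm in (((.6235,.0406),"h0"),((.6301,-.0039),"h1"),((.6367,-.0484),"h2")):
    q=proj(p,rings((.022,.009))+[*c,0]); print(nm,q.min(0),q.max(0))
out=cv2.resize(im,None,fx=4,fy=4,interpolation=cv2.INTER_CUBIC)
def dr(P,col): cv2.polylines(out,[np.int32((proj(p,P)+.5)*4-.5)],True,col,1)
for c in ((.6235,.0406),(.6301,-.0039),(.6367,-.0484)): dr(rings((.022,.009))+[*c,0],(0,255,0))
for dy,col in ((0,(0,255,0)),(.0025,(0,0,255))):
    for z,r in ((0,.007),(.044,.007)): dr(rings((z,r))+[.629,-.0812+dy,.13],col)
a=out[40:760,1040:1300]; b=out[920:1320,1000:1340]
cv2.imwrite("pics/ov.png",np.hstack([cv2.resize(a,(216,600)),cv2.resize(b,(510,600))]))
E
```

```text
(286, 46) [0.6284 0.0417]
(293, 108) [ 0.6338 -0.0021]
(302, 165) [ 0.6415 -0.0464]
h0 [267.35290449  34.23669188] [291.57088566  60.86542095]
h1 [276.64886724  98.20163493] [299.72732808 122.37885065]
h2 [285.10798589 156.35771653] [307.14847476 178.40436038]
```

View pics/ov.png

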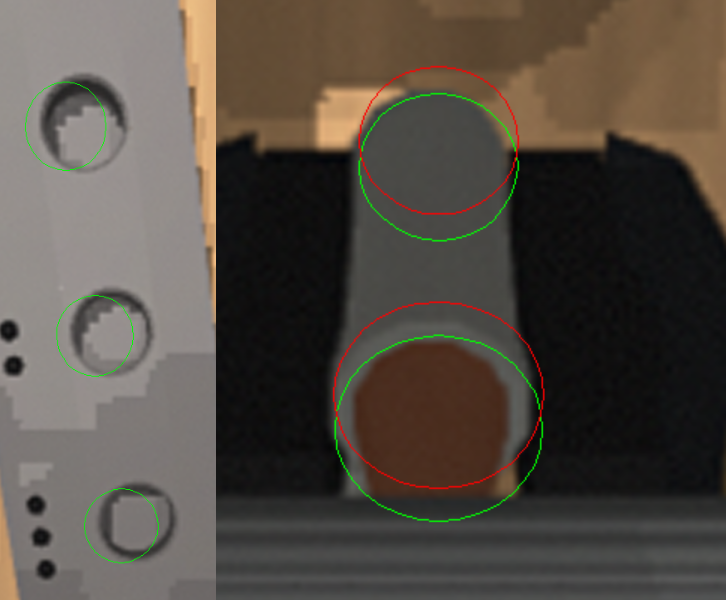

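The pocket mouths sit about 4 mm further in x than the rack-centre prediction, and the tip in the hand is within 1 mm of the TCP axis. Inserting with a force check.

```bash
cat >> h.py <<'E'
def goto(t,rate=.15):
    t=np.array(t,float); ctrl.line_to(list(t),rate=rate); ctrl.hold(.1); e=t-ctrl.get_ee_pos()
    ctrl.line_to(list(t+e),rate=.05); return t+e
def insert(t,ztop,zbot):
    c=goto([t[0],t[1],ztop]); print("hover err",np.round(np.array([t[0],t[1],ztop])-ctrl.get_ee_pos(),4)); f0=np.array(ctrl.get_wrist_force())
    for z in np.arange(ztop,zbot-.0001,-.004):
        ctrl.line_to([c[0],c[1],z],rate=.06); f=np.array(ctrl.get_wrist_force())-f0; zz=ctrl.get_ee_pos()
        print(round(z,4),np.round(zz,4),np.round(f,1))
        if np.abs(f).max()>8: return False
    return True
E
python3 - <<'E'
from h import *
ctrl.movep([.6279,.0406,.11],DOWN)
print(insert((.6279,.0406),.062,.038),ctrl.get_clock())
E
```

```text
hover err [ 0.0006 -0.0002  0.0006]
0.062 [0.6272 0.0408 0.0622] [-0.5  0.1 -0.4]
0.058 [0.6267 0.0406 0.0576] [-0.  -0.2 -0.2]
0.054 [0.6268 0.0407 0.0536] [ 0.3  0.2 -0.2]
0.05 [0.6268 0.0407 0.0497] [ 0.  -1.2  0. ]
0.046 [0.6268 0.0407 0.0457] [-0.4  0.3 -0.2]
0.042 [0.6268 0.0407 0.0417] [1.1 0.3 0.5]
0.038 [0.6272 0.0409 0.038 ] [ 0.8 -0.6  0.3]
True 14.4333
```

```bash
python3 - <<'E'
from h import *
ctrl.open_gripper(); ctrl.hold(.2); ctrl.line_to([.628,.041,.15],rate=.2); print(ctrl.get_clock())
ctrl.movep([.44,.02,.17],DOWN); print(np.round(ctrl.get_joint_pos(),2),ctrl.get_clock()); p=shot()
c=fit(p,"tip_chisel",CHIS,(.439,.0795)); pp(p,"tip_chisel",1)
s=shot("scene"); pp(s,"tip_cone",2)
q=shot("side"); pp(q,"tip_cone",2)
if np.hypot(c[0]-.439,c[1]-.0795)<.004:
    ctrl.movep([c[0],c[1],.12],DOWN); k=goto([c[0],c[1],.10]); 
    ctrl.line_to([k[0],k[1],.030],rate=.1); print(ctrl.get_ee_pos())
    ctrl.grasp(15); print("w",ctrl.get_width(),ctrl.get_finger_force(),ctrl.get_clock())
    ctrl.line_to([k[0],k[1],.13],rate=.2); print("w",ctrl.get_width(),ctrl.get_clock())
E
```

```text
16.525
[ 0.31  0.7  -0.74  2.16  0.86  0.61 -1.07] 17.3083Traceback (most recent call last):
  File "<stdin>", line 4, in <module>
  File "h.py", line 25, in fit
    m=min(c,key=cen)["region"]; M=cv2.resize(m.astype(np.float32),None,fx=S,fy=S,interpolation=cv2.INTER_LINEAR)>.5
      ~~~^^^^^^^^^^^
ValueError: min() iterable argument is empty
```

```bash
python3 - <<'E'
from h import *
def tryfit(p):
    try: return fit(p,"tip_chisel",CHIS,(.439,.0795))
    except ValueError: return None
s=shot("scene"); pp(s,"tip_cone",2); tryfit(s)
q=shot("side"); pp(q,"tip_cone",2); tryfit(q)
c=None
for pos in ([.45,.01,.2],[.43,.0,.23]):
    ctrl.movep(pos,DOWN); p=shot(); c=tryfit(p)
    if c is not None: break
print(c,ctrl.get_clock())
if c is not None and np.hypot(c[0]-.439,c[1]-.0795)<.004:
    ctrl.movep([c[0],c[1],.12],DOWN); k=goto([c[0],c[1],.10]); 
    ctrl.line_to([k[0],k[1],.030],rate=.1); print(ctrl.get_ee_pos())
    ctrl.grasp(15); print("w",ctrl.get_width(),ctrl.get_finger_force(),ctrl.get_clock())
    ctrl.line_to([k[0],k[1],.13],rate=.2); print("w",ctrl.get_width(),ctrl.get_clock())
else: cv2.imwrite("pics/w3.png",p["image"])
E
```

```text
tip_cone [0.6295 0.0386 0.0086] 0.62
tip_cone [ 0.574   0.2145 -0.0024] 0.47
tip_cone [0.6249 0.0381 0.011 ] 0.54
tip_cone [0.5791 0.2135 0.0009] 0.52
tip_chisel [0.4374 0.0821] iou 0.848
tip_chisel [0.4392 0.0797] iou 0.874
[0.43921217 0.07967922] 18.0667
[0.43867014 0.08053489 0.03014932]
w 0.011733475639674959 14.99626927827805 21.1833
w 0.011902783434387002 21.9667
```

```bash
python3 - <<'E'
from h import *
ctrl.movep([.634,-.0031,.12],DOWN)
ok=insert((.634,-.0031),.062,.038); print(ok,ctrl.get_width(),ctrl.get_clock())
if ok:
    ctrl.open_gripper(); ctrl.hold(.2); ctrl.line_to([.634,-.003,.15],rate=.2)
    ctrl.movep([.577,.16,.2],DOWN); print(np.round(ctrl.get_joint_pos(),2),ctrl.get_clock())
    p=shot(); cv2.imwrite("pics/w4.png",p["image"])
    for l,pt,g in (("cap_a",CAP,(.578,.215)),): 
        try: fit(p,l,pt,g)
        except ValueError: print("no",l)
    pp(p,"cap_a",2); s=shot("scene"); pp(s,"tip_cone",2); pp(s,"tip_chisel",2)
    try: fit(s,"cap_a",CAP,(.578,.215))
    except ValueError: pass
E
```

```text
hover err [0.0005 0.0009 0.0007]
0.062 [ 0.6335 -0.0038  0.0622] [ 0.7 -0.2 -0.6]
0.058 [ 0.633  -0.0039  0.0575] [-0.3 -0.2  0.3]
0.054 [ 0.633  -0.0039  0.0536] [-0.1 -0.  -1.8]
0.05 [ 0.6331 -0.0039  0.0497] [ 0.6 -0.4 -0.3]
0.046 [ 0.6331 -0.0039  0.0457] [ 0.1  0.8 -0.3]
0.042 [ 0.6331 -0.0039  0.0417] [-0.6 -0.1  0.4]
0.038 [ 0.6337 -0.0037  0.0381] [0.8 0.6 0.8]
True 0.011912833053987064 25.4583
[ 0.06  0.81 -0.74  1.68  0.66  0.92 -0.95] 28.3
cap_a [0.5766 0.2146] iou 0.972
cap_a [0.576  0.2148 0.0305] 0.64
tip_cone [0.6296 0.0373 0.0082] 0.48
tip_chisel [0.6329 0.0009 0.0071] 0.38
cap_a [0.5794 0.2116] iou 0.912
```

View pics/w4.png

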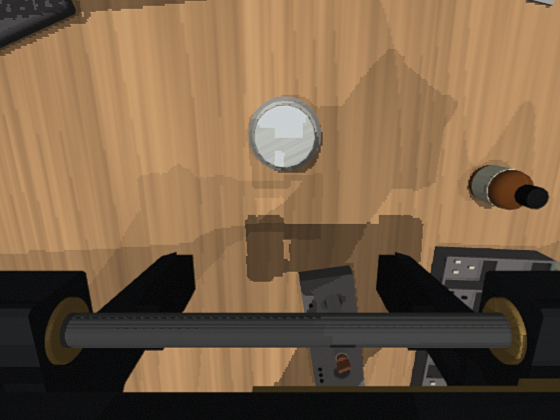

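Both tips appear seated, with the chisel at (342,362) in pocket two, and the cap is at (285,134). Gripping the cap and trying anticlockwise first.

```bash
cat >> h.py <<'E'
def turn(deg,step=4,lim=.35):
    q0=np.array(ctrl.get_joint_pos()); m0=np.array(ctrl.get_torque())
    s=np.sign(deg)
    for a in np.arange(step,abs(deg)+.01,step):
        q=q0.copy(); q[6]+=s*np.radians(a); ctrl.set_joints(list(q)); m=np.array(ctrl.get_torque())-m0
        j=np.degrees(ctrl.get_joint_pos()[6]-q0[6])
        print(round(s*a),round(j,1),"mz",round(m[2],2),"w",round(ctrl.get_width(),4),"F",np.round(ctrl.get_wrist_force(),1))
        if abs(m[2])>lim: return False
    return True
E
python3 - <<'E'
from h import *
c=(.5766,.2146)
ctrl.movep([*c,.13],DOWN); k=goto([*c,.11]); ctrl.line_to([k[0],k[1],.046],rate=.1)
print(ctrl.get_ee_pos(),ctrl.get_wrist_force())
ctrl.grasp(40); ctrl.hold(.2); print(ctrl.get_width(),ctrl.get_finger_force(),ctrl.get_wrist_force(),ctrl.get_torque(),ctrl.get_clock())
print(turn(20),ctrl.get_clock(),np.round(ctrl.get_joint_pos(),2))
E
```

```text
[0.57594837 0.21557347 0.04621356] [-0.45193005 -0.77807377  0.23398759]
0.04746710407863869 40.000043981708586 [-0.69756595 -0.80487149  1.52039942] [-0.07876489 -0.08414008 -0.01768025] 31.4
4 3.9 mz 0.03 w 0.0479 F [ 0.  -0.8  0.7]
8 7.8 mz -0.0 w 0.0475 F [0.4 0.4 1.6]
12 11.8 mz -0.01 w 0.0478 F [-0.   0.3  1.3]
16 15.8 mz 0.04 w 0.0478 F [ 0.2  0.1 -0.1]
20 19.8 mz 0.01 w 0.0478 F [0.1 0.2 2. ]
True 32.65 [-0.11  1.02 -0.59  1.71  0.85  0.69 -0.82]
```

It turns freely past 12°, so the thread is right-hand. Continuing to 75°, then lifting.

```bash
python3 - <<'E'
from h import *
print(turn(55.2,step=13.8),ctrl.get_clock())
e=ctrl.get_ee_pos()
ctrl.line_to([e[0],e[1],e[2]+.006],rate=.03); print(ctrl.get_wrist_force(),ctrl.get_ee_pos(),ctrl.get_width())
if abs(ctrl.get_wrist_force()[2])<10:
    ctrl.line_to([e[0],e[1],e[2]+.056],rate=.06); ctrl.hold(.5)
    print(ctrl.get_wrist_force(),ctrl.get_ee_pos(),ctrl.get_orientation(),ctrl.get_width(),ctrl.get_finger_force(),ctrl.get_clock())
    q=shot("side"); cv2.imwrite("pics/s5.png",cv2.resize(q["image"][120:300,150:400],(750,540))); pp(q,"cap_a",3); pp(q,"tip_cone",2); pp(q,"tip_chisel",2)
    s=shot("scene"); pp(s,"tip_cone",2); pp(s,"tip_chisel",2); pp(s,"cap_a",3)
E
```

```text
14 13.5 mz 0.01 w 0.0477 F [-0.2  0.3  1. ]
28 27.3 mz 0.01 w 0.0476 F [0.1 0.1 0.7]
41 41.0 mz 0.05 w 0.0477 F [-0.7  0.6  0.5]
55 54.8 mz -0.02 w 0.048 F [-0.2 -0.1  0.9]
True 34.0167
[ 0.54878036 -0.04052601 -0.16253591] [0.57596331 0.21528715 0.05240474] 0.04755863235329107
[-0.28954586 -0.20297153 -0.73468196] [0.57575679 0.21526851 0.1020799 ] [3.14153379e+00 8.16437977e-05 2.87993053e+00] 0.047603157911473376 39.999891717452556 35.85
cap_a [ 0.6096 -0.2153  0.0314] 0.67
cap_a [0.5765 0.2179 0.0917] 0.62
tip_cone [ 0.7794  0.1663 -0.0026] 0.53
tip_cone [0.6257 0.0371 0.0098] 0.37
tip_chisel [0.6263 0.0386 0.0213] 0.18
tip_cone [0.7787 0.168  0.    ] 0.75
tip_cone [0.5758 0.2127 0.0871] 0.61
tip_chisel [ 0.6348 -0.001   0.0074] 0.64
cap_a [ 0.614  -0.2133  0.0275] 0.97
cap_a [0.5784 0.215  0.0894] 0.83
```

View pics/s5.png

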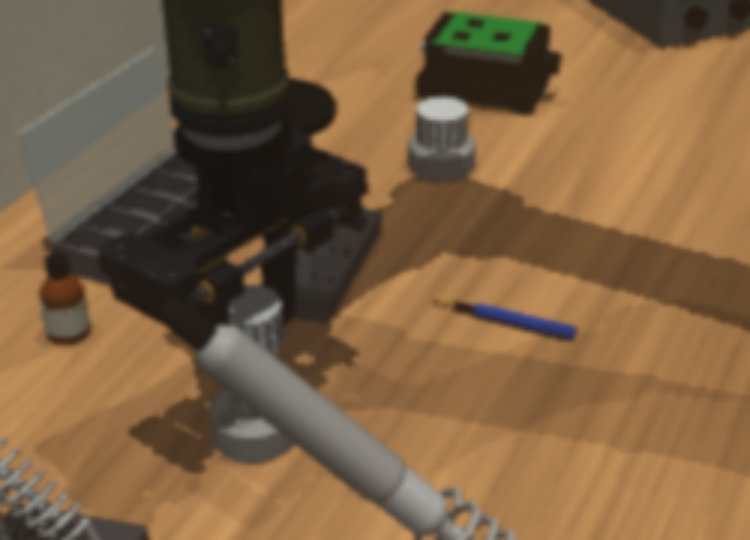

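The picture shows the cap held at (258,310) clear above its pot at (250,425), with the other pot closed at (440,135). The networks still find the cone in pocket one and the chisel in pocket two. Handing in.

```bash
python3 -c "
from workcell import ctrl
ctrl.hold(.3); print(ctrl.sign_off())"
```

```text
the job is handed in; nothing more can be done
None
```

I handed the job in at about 36 s of the 61 s limit: the conical tip is in pocket one and the chisel tip in pocket two, both released, and the right-hand-threaded cap of the pot beside the smaller iron stand is held level about 5.5 cm above its pot, with the other pot closed; `sign_off()` returned no verdict.

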